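# Fill a tackle tray from the treadle bait dispenser

## Task

Stand the empty long black tray flat on the bench under the spout of the bait dispenser and let go of it. Then press the dispenser's treadle fully down to its stop and hold it there until all three round baits have dropped into the tray, and let the treadle come back up. Leave the tray standing under the spout with the baits in it, and do not disturb the lantern, reel, float or spoon lure.

Things in the scene. Friction and masses are not known exactly. Their poses are not given: they have to be found in the camera images.
- dispenser: Bait dispenser, fixed: grey housing (front at x -25, y -50 to 50 mm, 98 high), open sloping steel chute on top (to 185 mm), square spout in front, treadle on its -y side, 8 mm base plate from x -30, y -210 to 60. Origin on the bench; x away from the robot, y left. Bench under the spout is bare. The treadle lowers the brass gate that holds the baits back in the chute; let up, it closes again.
- spout (a point): Centre of the spout's open lower end, at (-90, 0, 55) mm in the dispenser's frame. The spout is a vertical square tube, 36 mm inside and 42 mm outside, reaching from 55 to 140 mm above the bench; baits fall straight down from it. Same axes as the dispenser.
- treadle (a joint): Treadle angle: 0 = up (at rest on its spring), 0.35 rad = fully down on its stop. About 5 N at the pad starts it and 10 N holds it down. Its hinge axis runs along the dispenser's y at (0, -160, 40) mm in the dispenser's frame.
- treadle_pad (a point): Where to press: top of the ribbed rubber pad (60 x 64 mm) of the treadle, 105 mm from the hinge towards the robot, mid-width. The treadle is an aluminium plate 145 mm long, 76 mm wide, 8 mm thick; its toe is 32 mm beyond this point. The point is about 82 mm above the bench when up and 46 mm when fully down.
- tray: Open black plastic tray, 180 mm long (x) x 62 mm wide (y) x 35 mm high, walls 4 mm, floor about 4 mm, 160 g, no dividers. Origin: centre of its underside. Starts empty and flat on the bench at the left or the right; it can be gripped across its 62 mm width near one end.
- bait1_center (a point): Centre of a round hard bait, a ball 20 mm across, about 12 g; starts in the dispenser's chute behind the gate (lowest).
- bait2_center (a point): Centre of a round hard bait, a ball 20 mm across, about 12 g; starts in the dispenser's chute behind the gate (middle).
- bait3_center (a point): Centre of a round hard bait, a ball 20 mm across, about 12 g; starts in the dispenser's chute behind the gate (upper).
- lantern: Bystander: aluminium camping lantern standing upright, 90 mm across at the foot, 195 mm high with its bail, turning knob on the side. Origin: centre of its underside. It stands on the other flank from the tray.
- reel: Bystander: fishing reel lying flat, 64 mm across, cork crank handle, 75 mm high. Origin: centre of its underside.
- float: Bystander: small pear-shaped wooden float standing on end, 36 mm across, 62 mm high. Origin: centre of its underside.
- lure: Bystander: flat stainless spoon lure, about 60 x 20 x 4 mm, lying on the bench. Origin: centre of its underside.
Mind the look-alikes: they are no part of the job. What is meant by the tray is not orange, and is the smaller of those in its own colour.

How it is judged:
By the outcome, as a careful person would: the job done as asked, in the order asked, and still so for the second after the job is handed in, with the robot touching nothing.
It also fails if it takes over 61 s, if anything falls off the work surface, if the arm or the gripper's body presses on something with over 40 N, if the wrist force passes 120 N, or if a joint passes its speed limit or range.

## Robot

A 7-joint arm with a two-finger parallel gripper is mounted at the origin on the work surface. World frame = base frame: x ahead of the robot, y to its left, z up, the work surface at z = 0. Lengths are in m, angles in rad, forces in N, time in s.
With the tool pointing down it reaches from about 0.425 to 0.875 m from the base axis. Payload 8.4 kg.
Tool frame: the origin (TCP) lies at the very end of the fingers, on their centre line; the grasp point (between the pads) lies 19 mm behind it; y points along the fingers, x is the direction in which the jaws open and shut, and the axes are right-handed (so a half turn about y gives the same grasp; the last joint's range is limited). The gripper opens to 85 mm and grips with 20 to 120 N. Pads are 22 mm wide; open, the fingers measure 114 mm over their backs; the gripper's body (76 mm by 85 mm) begins 54 mm behind the grasp point. The pads swing forward as they close: fully open they stand 13 mm farther back than shut.
Start: joints at [-1.356, 0.333, 0.04, 1.465, -0.013, 1.343, -0.059], TCP at [0.201, 0.618, 0.231] pointing down, gripper open.
Joint ranges: [-2.58, 2.58], [-0.38, 2.09], [-1.3, 1.39], [0.25, 2.4], [-1.5, 4.64], [0.08, 2.09], [-2.65, 2.65]. Speed limits (rad/s): [2.22, 2.22, 2.79, 2.79, 3.14, 3.14, 3.14].

## Interface

Orientations are given as a unit quaternion [x, y, z, w].
In Python, from bench import bot, optics gives the robot as it stands.
- The arm moves only by the shell command python3 -m pendant 'ROWS'. ROWS is JSON, a list of rows, each an object with "xyz": the shift along the tool's x, y, z in mm, a list of three; "twist": the turn about the tool's y in degrees; "claw": the finger opening in mm, from 0 to 85.4. A call has 1 to 12 rows; each row shifts and turns the commanded pose from where the row before left it, along the tool's axes as they then stand; what a row does not reach is not made up. A row lasts 1/10 s, in which the tool goes at most 50 mm and 8.59 degrees, less where a joint would pass 70% of its speed; a pose out of reach is approached as far as the arm can. A call with a gripper value outside its range is refused whole. The fingers move at their own pace and stop on an object; the grip force is fixed at half the most. Time passes only in rows, so rows that do not move let the fingers close. It gives the time, the measured TCP pose, the force and the opening at its end, in the units of the state.
- bot.state(): the state, without advancing time (a new reading comes with each control period).
- optics.camera(name): name is "scene" or "side" or "wrist"; returns a dict with "color" (420x560x3 uint8, blue, green, red), "depth" (420x560 float32, m along the optical axis (not along the pixel's ray), 0 where there is no reading), "fx", "fy", "cx", "cy" (pixels), "pose" (4x4, takes a point from camera to world coordinates). Camera axes: x right, y up, looking along -z (the intrinsics and any distortion apply to the point x, -y, -z); pixel columns grow to the right and rows downward; lengths in m; the calibration is good to about 2 mm. The wrist camera is an equidistant fisheye: a pixel r from the principal point sees the ray r / f radians off the axis. A picture is of the moment at which its call begins.
- bot.hand_in(): hands the job in, once; it reports no verdict.
The state is a dict: "time": time; "q": joint angles; "qvel": joint speeds; "tau": joint torques, N m; "eef_pos": TCP position; "eef_rot": TCP orientation; "wrist_force": force on the tool from outside, world axes, zero at the start; "ft_torque": the same for the moment, N m; "grip_width": opening from 0.0 (shut) to 1.0 (fully open).
Only numpy, scipy, OpenCV 4.12 (cv2) and the standard library are available. Lean on these libraries where they do the work, as an engineer would, in place of code of your own. Each camera call takes 0.05 s, during which the arm holds its last target. There are 200 camera calls.

## Working session

There is one attempt and no reset: what is moved stays moved. The work goes in short steps, Python scripts to look and compute and a shell command to move; the robot and the scene stay as the last step left them, time stands still between calls to the robot, and variables do not carry over. Pictures are saved under pics/ and viewed, about 8 in all and at most 12, crops included, and the job is handed in when it is done.

```bash
ls; mkdir -p pics; cat > h.py <<'E'
import numpy as np, cv2
from bench import bot, optics
def cloud(c):
    v,u=np.indices(c['depth'].shape); d=c['depth']
    P=np.stack([(u-c['cx'])/c['fx']*d,-(v-c['cy'])/c['fy']*d,-d],-1)
    T=c['pose']; return P@T[:3,:3].T+T[:3,3]
E
python3 - <<'E'
from h import *
s=bot.state(); print(s)
for n in('scene','side'):
    c=optics.camera(n); np.savez(n+'0.npz',**c); cv2.imwrite(f'pics/{n}0.png',c['color']); print(n,c['fx'],c['fy'],c['cx'],c['cy'],c['pose'].round(3).tolist())
E
```

```text
pics
{'time': 0.0, 'q': array([-1.3562112 ,  0.33390081,  0.03986438,  1.46627013, -0.01339626,
        1.34329729, -0.05846721]), 'qvel': array([ 0.00140146,  0.00135677,  0.00060963, -0.0012704 , -0.00213865,
        0.00094206,  0.00086709]), 'tau': array([-2.41116195e-04, -6.58538675e+01,  1.36503574e+00, -4.05584264e+01,
        1.65876659e-02,  1.22469873e-02,  1.68328404e-05]), 'eef_pos': array([0.2005123 , 0.61782175, 0.23042821]), 'eef_rot': array([ 0.57234336,  0.41530452, -0.41617759, -0.57161302]), 'wrist_force': array([-0.116953  , -0.31806833,  0.05782178]), 'ft_torque': array([-0.06427484,  0.00298218,  0.028267  ]), 'grip_width': 0.9998530230571212}
scene 520.1641699277807 520.1641699277807 282.73125780390734 212.25655064830184 [[0.608, -0.612, 0.505, 1.208], [0.794, 0.458, -0.401, -0.473], [0.014, 0.645, 0.764, 1.187], [0.0, 0.0, 0.0, 1.0]]
side 381.9545371997677 381.9545371997677 274.97992838093967 205.16032628573856 [[0.998, 0.055, -0.021, 0.47], [-0.056, 0.772, -0.633, -0.514], [-0.019, 0.633, 0.774, 0.837], [0.0, 0.0, 0.0, 1.0]]
```

View pics/scene0.png

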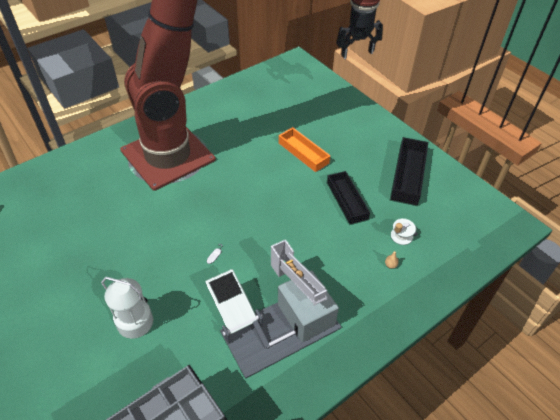

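View pics/side0.png

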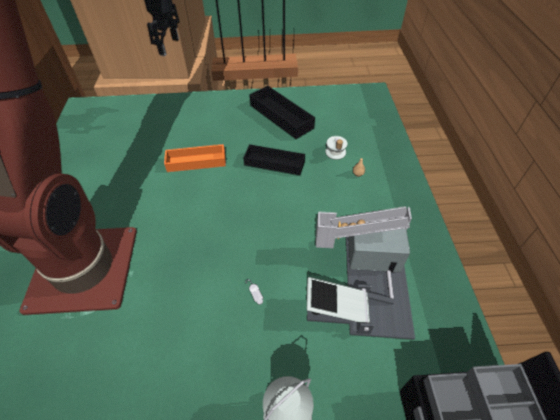

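Scene view: the small black tray is at (348,197), with a bigger black one at (410,170) and an orange one. The dispenser spout is at (283,258), the treadle pad at (228,287), the lure at (213,256), the float at (393,260), the reel at (403,231) and the lantern at (130,305).

```bash
cat > m.py <<'E'
from h import *
for n in('scene','side'):
    c=dict(np.load(n+'0.npz')); P=cloud(c); g=c['color'].max(2)
    print(n,'table z',np.median(P[200:220,100:130,2]) )
    seeds={'scene':{'tray':(348,197),'big':(410,170),'pad':(228,287)},'side':{'tray':(275,160),'big':(282,112),'pad':(323,296)}}[n]
    m=((g<60)&(c['depth']>0)).astype(np.uint8)
    nl,L,st,_=cv2.connectedComponentsWithStats(m)
    for k,(u,v) in seeds.items():
        l=L[v-4:v+5,u-4:u+5]; l=np.bincount(l[l>0]).argmax(); p=P[(L==l)]
        z=p[:,2]; top=p[z>np.percentile(z,97)-.008] if k!='pad' else p
        r=cv2.minAreaRect((top[:,:2]*1000).astype(np.float32)); print(k,len(p),'rect',np.round(r[0]),np.round(r[1]),round(r[2],1),'z',np.percentile(z,[3,50,97]).round(3))
    # dispenser regions by height
    Q=P.reshape(-1,3); near=(Q[:,0]>.45)&(Q[:,0]<.95)&(abs(Q[:,1])<.35)
    for lo,hi in((.006,.0105),(.092,.104),(.12,.2)):
        q=Q[near&(Q[:,2]>lo)&(Q[:,2]<hi)]
        mm=np.zeros((700,500),np.uint8); i=((q[:,:2]-[.45,-.35])*1000).astype(int); mm[i[:,1].clip(0,699),i[:,0].clip(0,499)]=255
        mm=cv2.morphologyEx(mm,cv2.MORPH_CLOSE,np.ones((9,9)))
        for ct in cv2.findContours(mm,0,2)[0]:
            if cv2.contourArea(ct)>900:
                r=cv2.minAreaRect(ct); print(lo,'rect',np.round(np.add(r[0],[450,-350])),np.round(r[1]),round(r[2],1))
    for k,(u,v) in {'scene':{'lure':(214,256),'float':(392,262),'reel':(403,228),'lant':(125,290),'spout':(279,250),'spout_r':(290,246),'chutelow':(275,250)},'side':{'lure':(257,293),'float':(359,170),'reel':(336,143),'spoutL':(319,214),'spoutR':(334,214),'pad':(323,296),'lant':(288,395)}}[n].items(): print(k,(P[v,u]*1000).round())
E
python3 m.py
```

```text
scene table z -0.001832607873947123
tray 1186 rect [503. 333.] [ 66. 185.] 72.2 z [-0.003  0.009  0.034]
big 1740 rect [539. 565.] [ 84. 255.] 36.9 z [-0.002  0.005  0.047]
pad 493 rect [ 583. -154.] [58. 54.] 82.2 z [0.069 0.078 0.089]
0.006 rect [725. -90.] [270. 141.] 81.8
0.092 rect [731. -16.] [101. 132.] 81.6
0.12 rect [685.  -6.] [ 45. 203.] 83.7
0.12 rect [ 488. -340.] [21. 76.] 90.0
lure [ 437. -101.    3.]
float [759. 264.  29.]
reel [703. 359.  49.]
lant [ 501. -364.  166.]
spout [590.   8. 110.]
spout_r [532.  93.  -5.]
chutelow [587.  -2. 115.]
side table z -0.001136001497560879
tray 1238 rect [499. 335.] [ 66. 178.] 71.3 z [0.001 0.016 0.035]
big 1743 rect [534. 567.] [ 89. 250.] 37.0 z [0.002 0.023 0.047]
pad 608 rect [ 580. -152.] [61. 51.] 80.8 z [0.07  0.08  0.089]
0.006 rect [ 699. -131.] [234. 230.] 57.3
0.092 rect [727. -30.] [ 69. 124.] 82.2
0.12 rect [682.  -6.] [ 46. 200.] 82.5
0.12 rect [ 486. -339.] [22. 73.] 90.0
lure [435. -98.   2.]
float [746. 261.  29.]
reel [686. 338.  70.]
spoutL [590.  26. 135.]
spoutR [624.  21. 138.]
pad [ 579. -154.   80.]
lant [ 487. -368.  194.]
```

```bash
cat >> h.py <<'E'
from scipy.spatial.transform import Rotation as R
def go(x,y,z,yaw=None):
    "needed twist (deg, about tool y), then shift (mm) in the tool axes after that twist. yaw=direction of tool x, mod 180"
    s=bot.state(); r=R.from_quat(s['eef_rot']); M=r.as_matrix(); a=np.degrees(np.arctan2(M[1,0],M[0,0]))
    tw=0
    if yaw is not None: tw=-((yaw-a+90)%180-90)   # tool y points down
    M2=(r*R.from_euler('y',tw,degrees=True)).as_matrix()
    d=np.array([x,y,z])-s['eef_pos']*1000
    print('t',round(s['time'],2),'tcp',(s['eef_pos']*1000).round(1),'yaw',a.round(1),'down',M[:,1].round(3),'F',s['wrist_force'].round(1),'w',round(s['grip_width']*85.4,1))
    print('twist',round(tw,1),'shift',(M2.T@d).round(1),'q7',s['q'][6].round(2))
E
python3 -c "
from h import *
go(435,356,150,71.7)"
```

```text
t 0.1 tcp [200.6 617.9 230.5] yaw 72.0 down [-0.    -0.001 -1.   ] F [ 0.  -0.   0.5] w 85.5
twist 0.3 shift [-174.9   80.8 -304.8] q7 -0.06
```

```bash
python3 -m pendant '[{"xyz":[-22,10,-38]},{"xyz":[-22,10,-38]},{"xyz":[-22,10,-38]},{"xyz":[-22,10,-38]},{"xyz":[-22,10,-38]},{"xyz":[-22,10,-38]},{"xyz":[-22,10,-38]},{"xyz":[-21,10,-39]},{"xyz":[0,0,0]},{"xyz":[0,0,0]}]'
cat > w.py <<'E'
import sys
from h import *
go(435,356,150,71.7)
c=optics.camera('wrist'); np.savez('wrist.npz',**c); cv2.imwrite(f'pics/{sys.argv[1]}.png',c['color'])
E
python3 w.py w1
```

```text
t 0.1 tcp [200.6 617.9 230.5] yaw 72.0 down [-0.    -0.001 -1.   ] F [ 0.  -0.   0.5] w 85.5
twist 0.3 shift [-174.9   80.8 -304.8] q7 -0.06invalid input
```

View pics/w1.png

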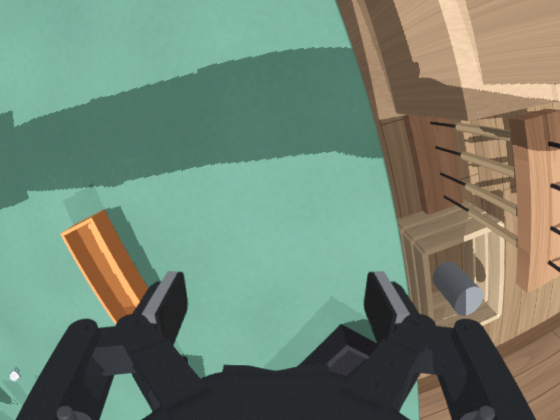

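The move was refused, so this wrist picture was taken at the start pose: the orange tray is on the left and a black tray is below the fingers. The rows probably need all three fields.

```bash
python3 -m pendant '[{"xyz":[-22,10,-38],"twist":0,"claw":85},{"xyz":[-22,10,-38],"twist":0,"claw":85},{"xyz":[-22,10,-38],"twist":0,"claw":85},{"xyz":[-22,10,-38],"twist":0,"claw":85},{"xyz":[-22,10,-38],"twist":0,"claw":85},{"xyz":[-22,10,-38],"twist":0,"claw":85},{"xyz":[-22,10,-38],"twist":0,"claw":85},{"xyz":[-21,10,-39],"twist":0,"claw":85},{"xyz":[0,0,0],"twist":0,"claw":85},{"xyz":[0,0,0],"twist":0,"claw":85}]' && python3 w.py w2
```

```text
time: 1.15
eef_pos: [0.4372, 0.3566, 0.151]
eef_rot: [0.573, 0.415, -0.415, -0.573]
wrist_force: [-1.1, 0.9, 0.5]
grip_width: 0.996
t 1.15 tcp [437.2 356.6 151. ] yaw 71.9 down [-0.001 -0.001 -1.   ] F [-1.1  0.9  0.5] w 85.1
twist 0.2 shift [-1.2  1.   1.9] q7 0.54
```

View pics/w2.png

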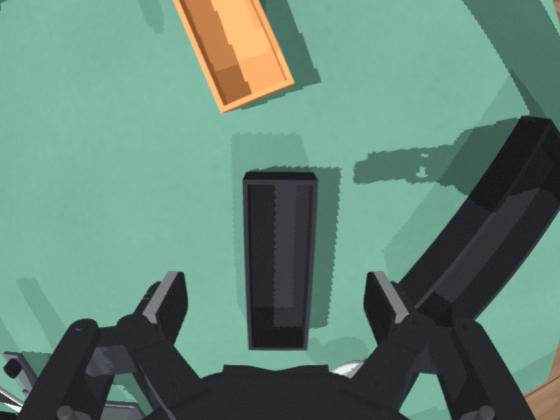

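The small tray lies centred between the fingers, its rim corners at about (245,180), (316,180), (250,348) and (308,348). I'll check those with rays.

```bash
cat >> h.py <<'E'
def wray(c,u,v,z):
    a=np.array([u-c['cx'],v-c['cy']]); r=np.hypot(*a); f=c['fx']; th=r/f
    d=np.array([np.sin(th)*a[0]/r,-np.sin(th)*a[1]/r,-np.cos(th)]); T=c['pose']; d=T[:3,:3]@d; o=T[:3,3]
    return (o+d*(z-o[2])/d[2])*1000
E
python3 - <<'E'
from h import *
c=dict(np.load('wrist.npz'))
p=np.array([wray(c,u,v,.035) for u,v in((245,180),(316,180),(308,348),(250,348))])
r=cv2.minAreaRect(p[:,:2].astype(np.float32)); print(p.round(),r)
ce=np.array(r[0]); a=np.radians(-18.2); g=ce-70*np.array([np.cos(a),np.sin(a)]); print(g)
go(g[0],g[1],12,71.8)
E
```

```text
[[408. 341.  35.]
 [426. 396.  35.]
 [594. 342.  35.]
 [575. 285.  35.]] ((500.73919677734375, 341.169921875), (60.50178146362305, 176.82809448242188), 71.6431655883789)
[434.24115317 363.03336617]
t 1.2 tcp [436.3 358.  151.2] yaw 72.0 down [-0.001  0.    -1.   ] F [-0.5  0.5 -0.4] w 85.3
twist 0.2 shift [  4.2 139.2   3.4] q7 0.54
```

```bash
python3 -m pendant '[{"xyz":[3,40,3],"twist":0,"claw":85},{"xyz":[0,40,0],"twist":0,"claw":85},{"xyz":[0,35,0],"twist":0,"claw":85},{"xyz":[0,20,0],"twist":0,"claw":85},{"xyz":[0,8,0],"twist":0,"claw":85},{"xyz":[0,0,0],"twist":0,"claw":85},{"xyz":[0,0,0],"twist":0,"claw":55},{"xyz":[0,0,0],"twist":0,"claw":55},{"xyz":[0,0,0],"twist":0,"claw":55},{"xyz":[0,0,0],"twist":0,"claw":55},{"xyz":[0,0,0],"twist":0,"claw":55},{"xyz":[0,0,0],"twist":0,"claw":55}]'
python3 -m pendant '[{"xyz":[0,0,0],"twist":0,"claw":50},{"xyz":[0,0,0],"twist":0,"claw":50},{"xyz":[0,-4,0],"twist":0,"claw":50},{"xyz":[0,-8,0],"twist":0,"claw":50},{"xyz":[0,-8,0],"twist":0,"claw":50},{"xyz":[0,0,0],"twist":0,"claw":50},{"xyz":[0,0,0],"twist":0,"claw":50}]'
python3 - <<'E'
from h import *
for n in('side',):
    c=optics.camera(n); cv2.imwrite('pics/s1.png',cv2.resize(c['color'][90:260,150:450],None,fx=2.5,fy=2.5))
go(450,52,20,81.8)
E
```

```text
time: 2.4
eef_pos: [0.4357, 0.3626, 0.0102]
eef_rot: [-0.572, -0.417, 0.415, 0.572]
wrist_force: [-1.3, 0.4, 6.2]
grip_width: 0.712
time: 3.1
eef_pos: [0.4349, 0.3616, 0.0287]
eef_rot: [-0.572, -0.416, 0.415, 0.572]
wrist_force: [0.0, 0.5, -2.4]
grip_width: 0.715
t 3.15 tcp [434.7 361.4  28.3] yaw 72.0 down [-0. -0. -1.] F [ 0.4  1.  -0.9] w 61.1
twist -9.8 shift [-304.     8.3  -59.3] q7 0.56
```

View pics/s1.png

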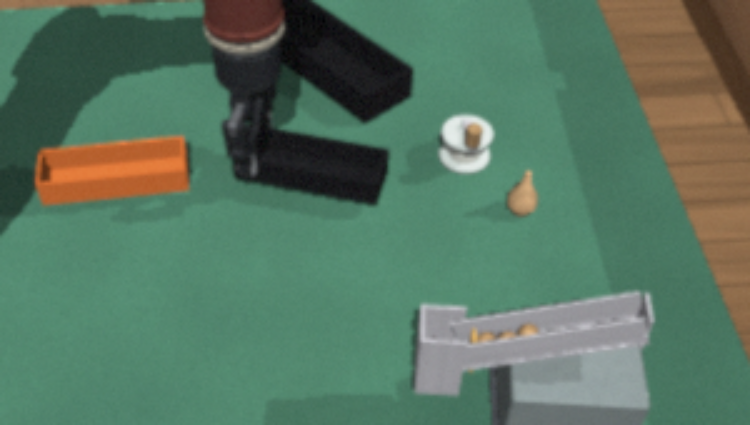

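```bash
python3 -m pendant '[{"xyz":[0,0,0],"twist":-4.9,"claw":50},{"xyz":[0,0,0],"twist":-4.9,"claw":50},{"xyz":[-30,0,-6],"twist":0,"claw":50},{"xyz":[-40,0,-7],"twist":0,"claw":50},{"xyz":[-40,0,-7],"twist":0,"claw":50},{"xyz":[-40,0,-7],"twist":0,"claw":50},{"xyz":[-40,0,-7],"twist":0,"claw":50},{"xyz":[-40,0,-7],"twist":0,"claw":50},{"xyz":[-40,0,-7],"twist":0,"claw":50},{"xyz":[-35,0,-6],"twist":0,"claw":50},{"xyz":[-25,0,-5],"twist":0,"claw":50},{"xyz":[0,0,0],"twist":0,"claw":50}]'
python3 -m pendant '[{"xyz":[0,9,0],"twist":0,"claw":50},{"xyz":[0,0,0],"twist":0,"claw":50},{"xyz":[0,0,0],"twist":0,"claw":50}]'
python3 - <<'E'
from h import *
go(496,19,12,81.8)
c=optics.camera('side'); cv2.imwrite('pics/s2.png',cv2.resize(c['color'][130:330,170:430],None,fx=2.8,fy=2.8))
E
```

```text
time: 4.35
eef_pos: [0.4459, 0.0226, 0.0282]
eef_rot: [0.536, 0.461, -0.462, -0.535]
wrist_force: [-0.0, -0.1, -1.7]
grip_width: 0.71
time: 4.65
eef_pos: [0.4458, 0.0273, 0.0188]
eef_rot: [-0.534, -0.463, 0.464, 0.534]
wrist_force: [-0.1, -0.6, -1.3]
grip_width: 0.711
t 4.65 tcp [445.8  27.3  18.8] yaw 81.9 down [-0.001 -0.    -1.   ] F [-0.1 -0.6 -1.3] w 60.8
twist 0.1 shift [ -1.1   6.7 -50.9] q7 1.35
```

View pics/s2.png

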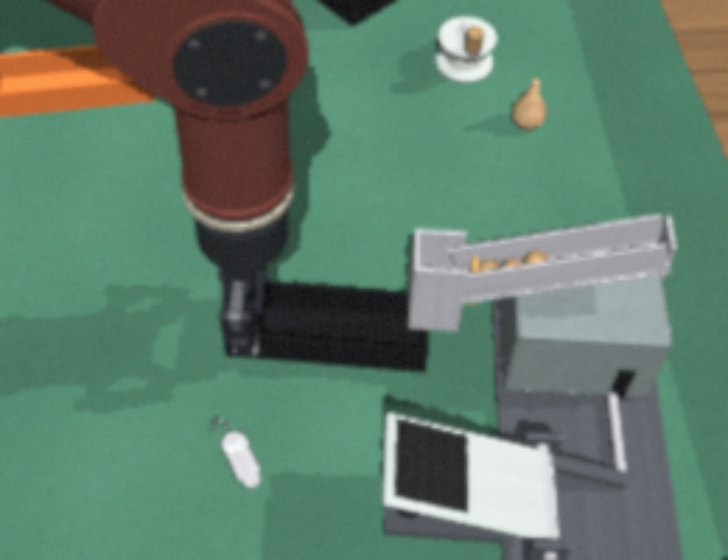

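The tray is level, aligned and short of the spout by about 50 mm. Now I'll slide it in, lower it, release and back off.

```bash
python3 -m pendant '[{"xyz":[0,0,-17],"twist":0,"claw":50},{"xyz":[0,0,-17],"twist":0,"claw":50},{"xyz":[-1,0,-17],"twist":0,"claw":50},{"xyz":[0,0,0],"twist":0,"claw":50},{"xyz":[0,4,0],"twist":0,"claw":50},{"xyz":[0,4,0],"twist":0,"claw":50},{"xyz":[0,1,0],"twist":0,"claw":50},{"xyz":[0,0,0],"twist":0,"claw":50},{"xyz":[0,0,0],"twist":0,"claw":50}]'
python3 - <<'E'
from h import *
go(496,19,10,81.8)
c=optics.camera('scene'); a=c['color'][210:380,170:370]
d=optics.camera('side')['color'][170:340,220:420]
cv2.imwrite('pics/s3.png',cv2.resize(np.hstack([a,d]),None,fx=2,fy=2))
E
```

```text
time: 5.6
eef_pos: [0.496, 0.0184, 0.0103]
eef_rot: [-0.534, -0.463, 0.463, 0.534]
wrist_force: [-1.7, 0.7, 1.3]
grip_width: 0.711
t 5.6 tcp [496.   18.4  10.3] yaw 81.8 down [-0.  0. -1.] F [-1.7  0.7  1.3] w 60.7
twist 0.0 shift [0.6 0.3 0.1] q7 1.42
```

View pics/s3.png

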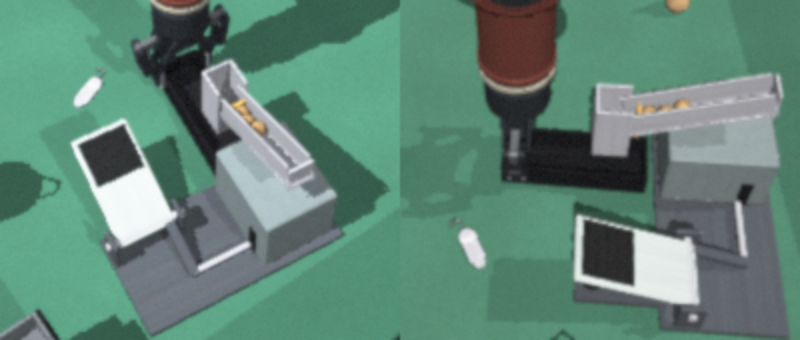

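The tray stands under the spout with its end just short of the base plate. Releasing and going up.

```bash
python3 -m pendant '[{"xyz":[0,0,0],"twist":0,"claw":70},{"xyz":[0,0,0],"twist":0,"claw":85},{"xyz":[0,0,0],"twist":0,"claw":85},{"xyz":[0,0,0],"twist":0,"claw":85},{"xyz":[0,0,0],"twist":0,"claw":85},{"xyz":[0,-10,0],"twist":0,"claw":85},{"xyz":[0,-35,0],"twist":0,"claw":85},{"xyz":[0,-45,0],"twist":0,"claw":85},{"xyz":[0,-40,0],"twist":0,"claw":85},{"xyz":[0,0,0],"twist":0,"claw":0},{"xyz":[0,0,0],"twist":0,"claw":0},{"xyz":[0,0,0],"twist":0,"claw":0}]'
python3 - <<'E'
from h import *
c=optics.camera('side');P=cloud(c)
m=(c['color'].max(2)<60)&(P[...,0]>.36)&(P[...,0]<.7)&(abs(P[...,1]-.02)<.07)&(P[...,2]<.045)&(P[...,2]>-.01)&(c['depth']>0)
nl,L,st,_=cv2.connectedComponentsWithStats(m.astype(np.uint8)); l=1+st[1:,4].argmax(); p=P[L==l]; t=p[p[:,2]>.028]
print(cv2.minAreaRect((t[:,:2]*1000).astype(np.float32)),np.percentile(t[:,2],[5,50,95]))
go(578,-153,140,81.8)
E
```

```text
time: 6.9
eef_pos: [0.4959, 0.018, 0.1398]
eef_rot: [-0.534, -0.463, 0.463, 0.535]
wrist_force: [0.2, -0.8, -0.6]
grip_width: 0.513
((564.6383056640625, 5.285335540771484), (65.10661315917969, 177.50437927246094), 80.56820678710938) [0.02852554 0.03300401 0.03586488]
t 6.95 tcp [495.7  18.  139.4] yaw 81.8 down [-0.002 -0.001 -1.   ] F [-0.4 -0.5 -0.5] w 35.9
twist 0.0 shift [-157.5   -0.7 -105.8] q7 1.34
```

```bash
python3 -m pendant '[{"xyz":[-37,0,0],"twist":0,"claw":0},{"xyz":[-40,0,0],"twist":0,"claw":0},{"xyz":[-40,0,0],"twist":0,"claw":0},{"xyz":[-40,0,0],"twist":0,"claw":0},{"xyz":[0,0,-34],"twist":0,"claw":0},{"xyz":[0,0,-34],"twist":0,"claw":0},{"xyz":[0,0,-33],"twist":0,"claw":0},{"xyz":[0,20,0],"twist":0,"claw":0},{"xyz":[0,20,0],"twist":0,"claw":0},{"xyz":[0,10,0],"twist":0,"claw":0},{"xyz":[0,0,0],"twist":0,"claw":0}]'
python3 - <<'E'
from h import *
go(571,-153,46,81.8)
c=optics.camera('side');d=optics.camera('scene')
cv2.imwrite('pics/s4.png',cv2.resize(np.hstack([d['color'][210:380,170:370],c['color'][170:340,220:420]]),None,fx=2,fy=2))
E
```

```text
time: 8.05
eef_pos: [0.5728, -0.1516, 0.0883]
eef_rot: [-0.534, -0.462, 0.464, 0.535]
wrist_force: [-0.2, 0.9, -0.2]
grip_width: 0.001
t 8.05 tcp [ 572.8 -151.6   88.3] yaw 81.8 down [-0.004 -0.    -1.   ] F [-0.2  0.9 -0.2] w 0.1
twist 0.0 shift [-1.7 42.3  1.5] q7 1.79
```

View pics/s4.png

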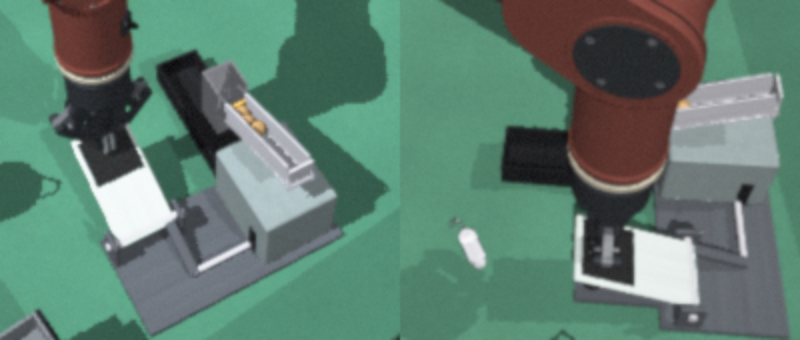

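The fingers are over the middle of the pad at about 88 mm and the tray stands clear. Pressing down.

```bash
python3 -m pendant '[{"xyz":[0,8,0],"twist":0,"claw":0},{"xyz":[0,8,0],"twist":0,"claw":0},{"xyz":[0,8,0],"twist":0,"claw":0},{"xyz":[0,8,0],"twist":0,"claw":0},{"xyz":[0,8,0],"twist":0,"claw":0},{"xyz":[0,2,0],"twist":0,"claw":0},{"xyz":[0,0,0],"twist":0,"claw":0},{"xyz":[0,0,0],"twist":0,"claw":0}]'
```

```text
time: 8.95
eef_pos: [0.5737, -0.1516, 0.0485]
eef_rot: [-0.534, -0.463, 0.463, 0.535]
wrist_force: [-5.0, 0.7, 8.5]
grip_width: 0.005
```

```bash
python3 -m pendant '[{"xyz":[0,2,0],"twist":0,"claw":0},{"xyz":[0,0,0],"twist":0,"claw":0},{"xyz":[0,0,0],"twist":0,"claw":0}]'; python3 -m pendant '[{"xyz":[0,2,0],"twist":0,"claw":0},{"xyz":[0,0,0],"twist":0,"claw":0},{"xyz":[0,0,0],"twist":0,"claw":0}]'
```

```text
time: 9.25
eef_pos: [0.5737, -0.1517, 0.0466]
eef_rot: [-0.534, -0.463, 0.463, 0.535]
wrist_force: [-5.2, 1.4, 9.3]
grip_width: -0.003
time: 9.55
eef_pos: [0.5738, -0.1517, 0.0458]
eef_rot: [-0.534, -0.463, 0.463, 0.535]
wrist_force: [-10.5, 2.5, 22.4]
grip_width: 0.002
```

Force jumped to 22 N with no further travel: that is the stop. I'll hold there and watch the chute.

```bash
python3 -m pendant '[{"xyz":[0,0,0],"twist":0,"claw":0},{"xyz":[0,0,0],"twist":0,"claw":0},{"xyz":[0,0,0],"twist":0,"claw":0},{"xyz":[0,0,0],"twist":0,"claw":0},{"xyz":[0,0,0],"twist":0,"claw":0},{"xyz":[0,0,0],"twist":0,"claw":0},{"xyz":[0,0,0],"twist":0,"claw":0},{"xyz":[0,0,0],"twist":0,"claw":0},{"xyz":[0,0,0],"twist":0,"claw":0},{"xyz":[0,0,0],"twist":0,"claw":0}]'
python3 - <<'E'
from h import *
c=optics.camera('side');d=optics.camera('scene')
cv2.imwrite('pics/s5.png',cv2.resize(np.hstack([d['color'][210:360,200:340],c['color'][170:320,240:420]]),None,fx=2.4,fy=2.4))
E
```

```text
time: 10.55
eef_pos: [0.5738, -0.1517, 0.0458]
eef_rot: [-0.534, -0.463, 0.463, 0.535]
wrist_force: [-10.5, 2.4, 21.3]
grip_width: -0.002
```

View pics/s5.png

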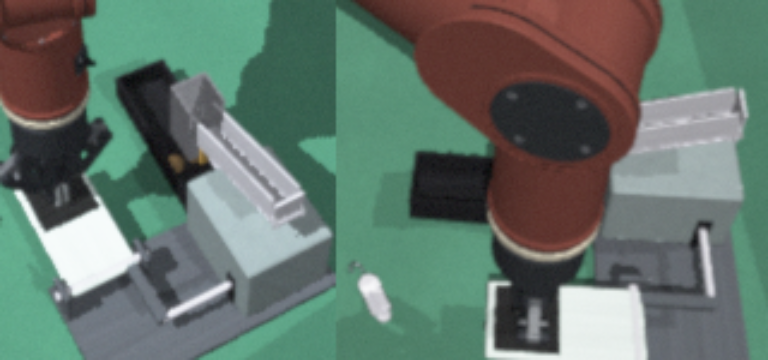

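The chute is empty and two baits show in the tray at (175,160) and (200,158); the third should be hidden behind the spout. I'll hold a bit longer, then let the treadle up and retreat.

```bash
python3 -m pendant '[{"xyz":[0,0,0],"twist":0,"claw":0},{"xyz":[0,0,0],"twist":0,"claw":0},{"xyz":[0,0,0],"twist":0,"claw":0},{"xyz":[0,0,0],"twist":0,"claw":0},{"xyz":[0,0,0],"twist":0,"claw":0},{"xyz":[0,-6,0],"twist":0,"claw":0},{"xyz":[0,-8,0],"twist":0,"claw":0},{"xyz":[0,-8,0],"twist":0,"claw":0},{"xyz":[0,-10,0],"twist":0,"claw":0},{"xyz":[0,-15,0],"twist":0,"claw":0},{"xyz":[0,-30,0],"twist":0,"claw":0},{"xyz":[0,-40,0],"twist":0,"claw":0}]'
python3 -m pendant '[{"xyz":[0,-40,0],"twist":0,"claw":0},{"xyz":[0,-40,0],"twist":0,"claw":0},{"xyz":[-15,0,35],"twist":0,"claw":0},{"xyz":[-15,0,35],"twist":0,"claw":0},{"xyz":[-30,0,30],"twist":0,"claw":0},{"xyz":[-30,0,10],"twist":0,"claw":0},{"xyz":[-30,0,0],"twist":0,"claw":0},{"xyz":[0,0,0],"twist":0,"claw":0},{"xyz":[0,0,0],"twist":0,"claw":0},{"xyz":[0,0,0],"twist":0,"claw":0}]'
python3 - <<'E'
from h import *
c=optics.camera('side');d=optics.camera('scene')
cv2.imwrite('pics/s6.png',cv2.resize(np.hstack([d['color'][210:360,190:340],c['color'][160:310,250:420]]),None,fx=2.5,fy=2.5))
for n,k in(('scene',d),('side',c)):
    P=cloud(k);hsv=cv2.cvtColor(k['color'],cv2.COLOR_BGR2HSV)
    m=(hsv[...,0]>5)&(hsv[...,0]<28)&(hsv[...,1]>90)&(P[...,0]>.45)&(P[...,0]<.7)&(abs(P[...,1])<.07)&(hsv[...,2]>50)
    N,L,st,ce=cv2.connectedComponentsWithStats(m.astype(np.uint8))
    for i in range(1,N):
        if st[i,4]>3: print(n,st[i,4],ce[i].round(),(np.median(P[L==i],0)*1000).round())
    a=np.load(n+'0.npz'); Q=cloud(a)
    df=cv2.absdiff(a['color'],k['color']).max(2)
    for nm,(u,v) in {'scene':{'lure':(214,256),'float':(392,262),'reel':(403,231),'lantern':(130,305),'pad':(228,287)},'side':{'lure':(257,293),'float':(359,170),'reel':(336,148),'pad':(323,296),'lantern':(288,395)}}[n].items(): print(n,nm,'diff',df[v-14:v+15,u-14:u+15].mean().round(1),'z',(P[v,u]*1000).round(),(Q[v,u]*1000).round())
E
```

```text
time: 11.85
eef_pos: [0.572, -0.1512, 0.1608]
eef_rot: [-0.533, -0.462, 0.464, 0.536]
wrist_force: [0.6, -0.6, 0.2]
grip_width: -0.0
time: 12.85
eef_pos: [0.4482, -0.2536, 0.2411]
eef_rot: [-0.534, -0.463, 0.464, 0.535]
wrist_force: [1.2, 0.8, -0.1]
grip_width: 0.0
scene 26 [289. 262.] [638.   5. 115.]
scene 34 [273. 277.] [599. -17.  20.]
scene 4 [282. 276.] [607.   3.  12.]
scene lure diff 10.1 z [433. -99.  -2.] [ 437. -101.    3.]
scene float diff 9.8 z [759. 264.  29.] [759. 264.  29.]
scene reel diff 9.1 z [704. 362.  34.] [709. 354.  45.]
scene lantern diff 10.0 z [ 526. -370.  140.] [ 528. -371.  142.]
scene pad diff 6.8 z [ 584. -147.   75.] [ 584. -147.   75.]
side 7 [339. 224.] [635.   4. 119.]
side 52 [337. 247.] [642.   6.  19.]
side 52 [320. 251.] [597.   1.  18.]
side lure diff 92.7 z [ 451. -291.  389.] [435. -98.   2.]
side float diff 22.6 z [745. 260.  31.] [746. 261.  29.]
side reel diff 22.9 z [688. 338.  51.] [688. 337.  51.]
side pad diff 12.8 z [ 579. -154.   81.] [ 579. -154.   80.]
side lantern diff 24.2 z [ 487. -369.  194.] [ 487. -368.  194.]
```

View pics/s6.png

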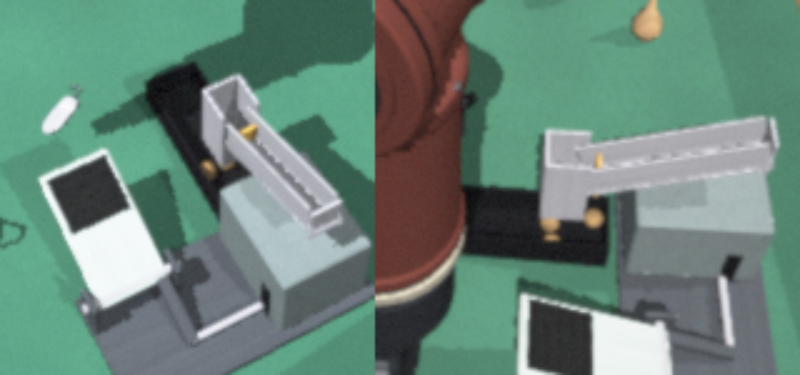

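The treadle is up and the chute is empty except for the brass gate, which has closed. In the side view I see baits at (550,225), (552,238) and (593,215). I'll zoom in to confirm there are three.

```bash
python3 - <<'E'
from h import *
c=optics.camera('side')['color'][225:275,300:350];d=optics.camera('scene')['color'][240:290,255:305]
cv2.imwrite('pics/s7.png',cv2.resize(cv2.convertScaleAbs(np.hstack([d,c]),alpha=1.6,beta=20),None,fx=8,fy=8,interpolation=cv2.INTER_CUBIC))
E
```

```text
(no output)
```

View pics/s7.png

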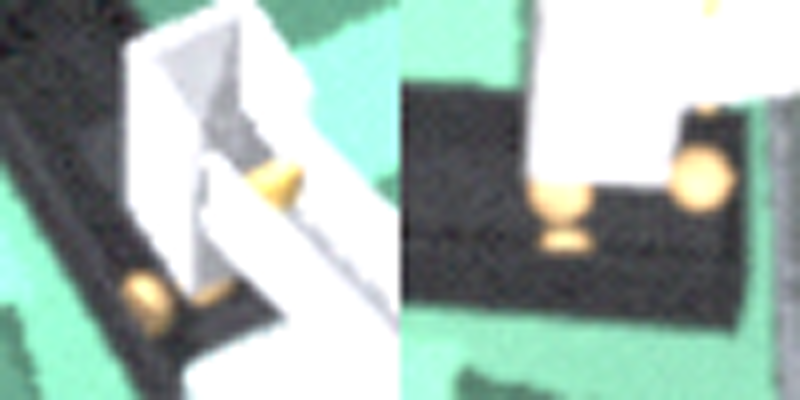

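```bash
python3 - <<'E'
from h import *
for n,o,k in(('side',(300,225),400),('scene',(255,240),0)):
    c=np.load(n+'0.npz') ; T=np.linalg.inv(c['pose'])
    for p in((.599,-.017,.014),(.607,.003,.014),(.642,.006,.014),(.598,.003,.014),(.600,-.025,.035),(.600,-.029,.035)):
        q=T[:3,:3]@p+T[:3,3]; u=c['fx']*q[0]/-q[2]+c['cx'];v=c['cy']-c['fy']*q[1]/-q[2]
        print(n,p,((u-o[0])*8+k).round(),((v-o[1])*8).round(), 'r',(c['fx']*.01/-q[2]*8).round())
c=optics.camera('side');P=cloud(c)
for v in range(244,262): print(v,c['color'][v,320],(P[v,320]*1000).round())
E
```

```text
side (0.599, -0.017, 0.014) 571.0 256.0 r 32.0
side (0.607, 0.003, 0.014) 588.0 200.0 r 32.0
side (0.642, 0.006, 0.014) 697.0 186.0 r 32.0
side (0.598, 0.003, 0.014) 560.0 202.0 r 32.0
side (0.6, -0.025, 0.035) 583.0 242.0 r 33.0
side (0.6, -0.029, 0.035) 585.0 253.0 r 33.0
scene (0.599, -0.017, 0.014) 146.0 304.0 r 30.0
scene (0.607, 0.003, 0.014) 209.0 289.0 r 30.0
scene (0.642, 0.006, 0.014) 280.0 356.0 r 30.0
scene (0.598, 0.003, 0.014) 192.0 271.0 r 30.0
scene (0.6, -0.025, 0.035) 129.0 283.0 r 30.0
scene (0.6, -0.029, 0.035) 119.0 289.0 r 30.0
244 [177 174 173] [592. -14.  69.]
245 [178 173 174] [592. -13.  63.]
246 [170 169 176] [592. -15.  61.]
247 [154 174 196] [593. -14.  56.]
248 [126 172 212] [597.   4.  23.]
249 [117 165 204] [598.   3.  20.]
250 [107 150 185] [598.   2.  17.]
251 [ 98 136 168] [598.   0.  15.]
252 [ 73 104 128] [597.  -2.  14.]
253 [ 66  91 114] [598.   1.   4.]
254 [ 99 139 173] [595. -13.  22.]
255 [102 140 175] [595. -14.  20.]
256 [54 69 83] [595. -18.  22.]
257 [35 35 37] [592. -29.  35.]
258 [29 29 27] [592. -32.  34.]
259 [35 31 31] [593. -31.  28.]
260 [25 26 24] [593. -30.  22.]
261 [32 30 29] [593. -30.  17.]
```

This agrees across both views: baits at (598,3), (597,-17, partly hidden by the near wall) and (642,6) mm, all inside the tray.

```bash
python3 -c "
from bench import bot
print(bot.state()['time'],bot.hand_in())"
```

```text
the job is handed in; nothing more can be done
13.1 None
```

The job is done and handed in at 13.1 s. The small black tray stands under the spout with all three baits in it, and the treadle is back up.

- **Placing:** I gripped the tray near the end closest to the robot, carried it low, slid it in under the spout and released it. After release it measured centred at about (565, 5) mm, flat, and just short of the base plate.
- **Pressing:** I pushed the treadle until the force rose to about 22 N with no more travel, at a height of 46 mm. I held it there for about 1.5 s after that, and the chute was seen empty during the hold.
- **Baits:** The last pictures and depth readings put the three baits at about (598, 3), (597, -17) and (642, 6) mm. Two are partly hidden, one by the spout and one by the tray wall.
- **Treadle and bystanders:** The treadle pad is back at its starting height and the gate has closed. Lantern, reel and float are where they started. The lure was checked only from the scene camera, because the arm blocked the side view; one depth point there differed by 4–5 mm, which I put down to noise, as the lure looks unmoved and the arm never came near it.

Two things disagreed or failed. The first move was refused for missing fields, with no motion. The wrist and fixed cameras differed by about 7 mm on the tray's starting position, which the jaw opening absorbed.

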